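# Clear a jammed dust-extractor fan and spin-check its impeller

### The arm

A 7-joint arm with a two-finger parallel gripper is mounted at the origin on a cart in front of the work surface, level with it; the furniture and walls round the work are solid. World frame = base frame: x ahead of the robot, y to its left, z up, the work surface at z = 0. Lengths are in m, angles in rad, forces in N, time in s.
With the tool pointing down it reaches from about 0.425 to 0.875 m from the base axis. Payload 8.4 kg.
Tool frame: the origin (TCP) lies between the finger pads; the fingertips stand robot.tip_reach ahead of it and the grasp point (between the pads) lies 11 mm behind it (robot.tip_reach is the distance from the TCP to the fingertips, in m); z points along the fingers, y is the line along which they close (so a half turn about z gives the same grasp; the last joint's range is limited). The gripper opens to 87 mm and grips with 3 to 60 N. Pads are 19 mm wide; open, the fingers measure 117 mm over their backs; the gripper's body (75 mm by 190 mm) begins 51 mm behind the grasp point.
Start: joints at [-1.432, 0.333, 0.04, 1.465, -0.013, 1.343, -0.059], TCP at [0.153, 0.632, 0.231] pointing down, gripper open.
Joint ranges: [-2.58, 2.58], [-0.38, 2.09], [-1.3, 1.39], [0.25, 2.4], [-1.5, 4.64], [0.08, 2.09], [-2.65, 2.65]. Speed limits (rad/s): [2.22, 2.22, 2.79, 2.79, 3.14, 3.14, 3.14].

### API

Orientations are given as a unit quaternion [w, x, y, z].
In Python, from workcell import robot gives the robot as it stands.
- The arm moves only by the tool jog_arm, never from a script. Its argument "motion" is a list that holds one entry, the list of rows, each a list of 7 numbers: the turn, a rotation vector about the world's x, y, z in degrees, then the shift along the world's x, y, z in m, then the closure, from 0 (fully open) to 1 (shut). A call has exactly 8 rows; each row shifts and turns the commanded pose from where the row before left it; what a row does not reach is not made up. A row lasts 1/12 s, in which the tool goes at most 41.7 mm and 7.16 degrees, less where a joint would pass 70% of its speed; a pose out of reach is approached as far as the arm can. A call with a gripper value outside its range is refused whole. The fingers move at their own pace and stop on an object; "grip_force" is the grip in N (left out, the last holds). Time passes only in rows, so rows that do not move let the fingers close, or fill a call up. It gives the time, the measured TCP pose, the force, the opening and the grip force at its end, in the units of the state.
- robot.sense(): the state, without advancing time (a new reading comes with each control period).
- robot.snapshot(name): name is "scene" or "top" or "wrist"; returns the picture (420x560x3 uint8, red, green, blue); there is no depth.
- robot.camera_info(name): a dict with "fx", "fy", "cx", "cy" (pixels), "dist" ([k1, k2, p1, p2, k3] as OpenCV has them; the pictures are not rectified), "R" (3x3) and "t" (3): a world point X has camera coordinates R X + t; the wrist camera has in their place "hand_eye" (4x4, takes a point from camera to tool coordinates, whose origin is the TCP and whose axes are the flange's). Camera axes: x right, y down, z forward; pixel columns grow to the right and rows downward; lengths in m; the calibration is good to about 2 mm. A picture is of the moment at which its call begins: read the wrist's pose just before it. camera_info takes no time and is no camera call.
- robot.close_job(): hands the job in; it is judged then, once.
The state is a dict: "time": time; "joint_pos": joint angles; "joint_velocities": joint speeds; "tau": joint torques, N m; "ee_pos": TCP position; "eef_rot": TCP orientation; "ft_force": force on the tool from outside, world axes, zero at the start; "torque": the same for the moment, N m; "grip_width": finger opening in m; "gripper_force": force on a finger pad.
Only numpy, scipy, OpenCV 4.12 (cv2) and the standard library are available. Lean on these libraries where they do the work, as an engineer would, in place of code of your own. Each camera call takes 0.05 s, during which the arm holds its last target. There are 200 camera calls.

### The job

The dust extractor's fan on the bench has swallowed some wood offcuts. Push the red isolator lever over to off, swing the wire guard right aside, lift all the offcuts out of the fan and put them in the plywood tray; then, with the fan empty, flick the impeller by hand so that it runs briskly on its own for a second or more, untouched, to see that it turns freely. Once it has come to rest swing the guard fully shut over it again, and leave the spool clamp and the caliper alone.

Things in the scene. Friction and masses are not known exactly. Their poses are not given: they have to be found in the camera images.
- isolator (a joint): red toggle lever of the isolator switch, a small grey box on the bench at the far left, beyond the tray. 0 = on (lever leans towards the robot, the box's own -x), 1.0 rad = off (leans to the box's +x). It has no spring and stays where it is left; a light push moves it.
- isolator_tip (a point): centre of the round tip of the isolator lever; the lever is 80 mm long and hinged at its foot, so between on and off the tip travels about 77 mm along the x axis of isolator_base; it rises about 10 mm midway
- isolator_base: grey box of the isolator switch, fixed to the bench; origin at the centre of its underside; its x axis is the direction in which the lever is pushed to off
- fan: fan unit of a small dust extractor, fixed on the bench: a round green housing open at the top, outer diameter 282 mm, inner diameter 270 mm, rim 97 mm high, with an outlet stub at the back. Origin at the centre of its underside, z up (the impeller's axis). An upright post for the guard stands at x = +45, y = +149 mm in this frame
- guard (a joint): swing guard of welded wire (a flat round grille, 240 mm in diameter, 103 mm above the bench), which turns level on a vertical pivot beside the housing. 0 = shut over the impeller, grows clockwise seen from above (towards the robot, then to the left) to 2.1 rad = fully aside (stop). Light friction, no spring; it stays where it is left
- guard_knob (a point): centre of the black upright knob on the guard, a cylinder of 24 mm diameter and 45 mm high, standing at the middle of the grille, 156 mm from the pivot
- guard_pivot (a point): point on the vertical axis about which the guard turns, at the height of the grille wires
- impeller (a joint): angle of the fan impeller about its vertical axis, counterclockwise from above positive, endless, either way; it turns very easily and runs down in some seconds after a flick. At 0 its four vanes point to 45, 135, 225 and 315 degrees in the frame of fan (the first vane is orange)
- impeller_hub (a point): centre of the impeller on the top face of its aluminium back plate (52 mm above the bench), on which offcuts lie. Back plate 256 mm in diameter; hub 28 mm in diameter, 30 mm high; four straight radial vanes, 4 mm thick, 28 mm high above the plate, from 12 to 126 mm off the axis
- tray: open plywood tray for offcuts, fixed on the bench in front of the stack of big wooden moulds (90 mm high; near its right end a dowel stands up from it to 160 mm above the bench, at about x = 0.60, y = -0.07 m): 150 mm (its x) by 200 mm (its y), walls 6 mm thick and 40 mm high; origin at the centre of its underside
- clamp_center (a point): small wooden spool clamp standing upright behind the fan, 38 mm in diameter and 94 mm high, a bystander; its middle
- caliper_center (a point): steel caliper lying flat on the bench between fan and tray, 200 mm long and 7 mm thick, a bystander; its middle
- offcut_1_center (a point): light pine corner block, an offcut of 62x25x32 mm: long along its own y, narrow along its x (grip it across x, or, if it lies against the wall, across y), height along z; point at its very centre. It lies on the impeller's back plate between two vanes. May be absent
- offcut_2_center (a point): light pine corner block, an offcut of 62x25x32 mm: long along its own y, narrow along its x (grip it across x, or, if it lies against the wall, across y), height along z; point at its very centre. It lies on the impeller's back plate between two vanes. May be absent
- offcut_3_center (a point): dark brown strip of wood, an offcut of 76x26x30 mm: long along its own y, narrow along its x (grip it across x), height along z; point at its very centre. It lies on the impeller's back plate between two vanes. May be absent
- offcut_4_center (a point): dark brown strip of wood, an offcut of 76x26x30 mm: long along its own y, narrow along its x (grip it across x), height along z; point at its very centre. It lies on the impeller's back plate between two vanes. May be absent

How it is judged:
On the way, in this order (a step that is already met when the one before it is completed fails the run):
1. the isolator lever is over at off (value of joint isolator above 0.85 rad), for 0.2 s.
2. the guard is swung aside (more than 1.8 rad), isolator still off (value of joint guard above 1.8 rad and value of joint isolator above 0.85 rad), for 0.2 s.
3. every offcut lies in the tray, let go, the guard still aside (x of offcut_1_center in the frame of tray between -0.075 and 0.075 m and y of offcut_1_center in the frame of tray between -0.1 and 0.1 m and z of offcut_1_center in the frame of tray between 0 and 0.085 m and linear speed of each of offcut_1, offcut_2, offcut_3, offcut_4 below 0.05 m/s and x of offcut_2_center in the frame of tray between -0.075 and 0.075 m and y of offcut_2_center in the frame of tray between -0.1 and 0.1 m and z of offcut_2_center in the frame of tray between 0 and 0.085 m and x of offcut_3_center in the frame of tray between -0.075 and 0.075 m and y of offcut_3_center in the frame of tray between -0.1 and 0.1 m and z of offcut_3_center in the frame of tray between 0 and 0.085 m and x of offcut_4_center in the frame of tray between -0.075 and 0.075 m and y of offcut_4_center in the frame of tray between -0.1 and 0.1 m and z of offcut_4_center in the frame of tray between 0 and 0.085 m and value of joint guard above 1.5 rad and value of joint isolator above 0.85 rad and contact force between the fingers and offcut_1 below 0.1 N and contact force between the fingers and offcut_2 below 0.1 N and contact force between the fingers and offcut_3 below 0.1 N and contact force between the fingers and offcut_4 below 0.1 N), for 0.3 s.
4. the impeller, untouched, turns by itself faster than 1.0 rad/s for 1 s, either way, with the guard aside ((velocity of joint impeller above 1 rad/s or velocity of joint impeller below -1 rad/s) and contact force between each of the arm, the fingers and impeller below 0.05 N and value of joint guard above 1.5 rad), for 1 s.
5. the impeller is at rest (under 0.1 rad/s) before the guard is shut (velocity of joint impeller between -0.1 and 0.1 rad/s and value of joint guard above 1 rad), for 0.2 s.
At the end, for the whole second after the job is handed in: guard shut (joint under 0.1 rad), isolator at off (over 0.85 rad), impeller at rest (under 0.1 rad/s), and every offcut that was there at rest inside the tray (its centre within 75 mm in x and 100 mm in y of the tray's centre and under 85 mm high) (x of offcut_1_center in the frame of tray between -0.075 and 0.075 m and y of offcut_1_center in the frame of tray between -0.1 and 0.1 m and z of offcut_1_center in the frame of tray between 0 and 0.085 m and linear speed of each of offcut_1, offcut_2, offcut_3, offcut_4 below 0.05 m/s and x of offcut_2_center in the frame of tray between -0.075 and 0.075 m and y of offcut_2_center in the frame of tray between -0.1 and 0.1 m and z of offcut_2_center in the frame of tray between 0 and 0.085 m and x of offcut_3_center in the frame of tray between -0.075 and 0.075 m and y of offcut_3_center in the frame of tray between -0.1 and 0.1 m and z of offcut_3_center in the frame of tray between 0 and 0.085 m and x of offcut_4_center in the frame of tray between -0.075 and 0.075 m and y of offcut_4_center in the frame of tray between -0.1 and 0.1 m and z of offcut_4_center in the frame of tray between 0 and 0.085 m and value of joint guard below 0.1 rad and value of joint isolator above 0.85 rad and velocity of joint impeller between -0.1 and 0.1 rad/s); the robot touches nothing.
It fails at once if the spool clamp or the caliper is moved more than 3 cm (distance of any of clamp_center, caliper_center from where it was at the start of the episode above 0.03 m).
Of offcut_1, offcut_2, offcut_3, offcut_4 only 2 to 4 are there at a start; the rules pass over those that are not, and their reading is None.
At some moment in a run one of offcut_1, offcut_2 may be knocked a few centimetres aside while the robot is not near it.
Once in a run the grip may slacken for a moment while it holds something.
It also fails if it takes over 210 s, if anything falls off the work surface, if the arm or the gripper's body presses on something with over 40 N, if the wrist force passes 120 N, or if a joint passes its speed limit or range.

## Working session

There is one attempt and no reset: what is moved stays moved. The work goes in short steps, Python scripts to look and compute and a tool call to move; the robot and the scene stay as the last step left them, time stands still between calls to the robot, and variables do not carry over. Pictures are saved under pics/ and viewed, at most 14 in all, crops included, and the job is handed in when it is done.

Besides the shell and the picture viewer there is one more tool, called after ">>>" as name(argument=value, ...), one argument or row to a line, values as JSON. jog_arm: Moves the arm, as the interface text tells. Its arguments: {"type":"object","properties":{"motion":{"type":"array","items":{"type":"array","items":{"type":"array","items":{"type":"number"}}}},"grip_force":{"type":"number"}},"required":["motion"]}

```bash
ls; mkdir -p pics; python3 - <<'E'
from workcell import robot
import cv2
s=robot.sense();print(s, robot.tip_reach)
for n in("scene","top"):
    im=robot.snapshot(n);cv2.imwrite(f"pics/{n}0.png",cv2.cvtColor(im,cv2.COLOR_RGB2BGR))
    c=robot.camera_info(n);print(n,c)
print(robot.camera_info("wrist"))
E
```

```text
pics
{'time': 0.0, 'joint_pos': array([-1.43217092,  0.33389783,  0.03984994,  1.46630524, -0.0133779 ,
        1.34331612, -0.05846382]), 'joint_velocities': array([ 0.00143484,  0.00094838, -0.00027118, -0.00088271,  0.00168083,
        0.00024478,  0.00148877]), 'tau': array([ 7.32385979e-04, -6.56363511e+01,  1.33537497e+00, -4.03806746e+01,
       -5.98197919e-02,  4.47864854e-02,  1.89773355e-04]), 'ee_pos': array([0.15304316, 0.63123266, 0.22965078]), 'eef_rot': array([-3.58491941e-05,  1.18609749e-01,  9.92940601e-01, -8.29757514e-04]), 'ft_force': array([-0.1336528 , -0.07433548,  0.76193427]), 'torque': array([ 0.02877901, -0.02811435,  0.00753108]), 'gripper_force': 0.0, 'grip_width': 0.08720419847615321} 0.008
scene {'fx': 441.6214675671537, 'fy': 441.6214675671537, 'cx': 281.1993091628275, 'cy': 210.10883225404848, 'dist': array([-0.05104544,  0.        ,  0.        ,  0.        ,  0.        ]), 'R': array([[ 0.65058383, -0.75942566, -0.00365264],
       [-0.36263951, -0.30643247, -0.88010893],
       [ 0.66725802,  0.57390923, -0.47475775]]), 't': array([-0.35275889,  0
[... 256 characters left out ...]
1123464],
       [-0.99063178,  0.02302806, -0.13460457],
       [ 0.13482306,  0.00820681, -0.9908357 ]]), 't': array([-0.00305831,  0.52525185,  1.09633472])}
{'fx': 319.11047082198206, 'fy': 319.11047082198206, 'cx': 275.21289589488504, 'cy': 205.8142259355526, 'dist': array([-0.07560972,  0.        ,  0.        ,  0.        ,  0.        ]), 'hand_eye': array([[ 8.12840503e-04, -9.68985162e-01, -2.47117573e-01,
         6.70271557e-02],
       [ 9.99999461e-01,  6.27958319e-04,  8.26965755e-04,
        -5.16799168e-04],
       [-6.46138010e-04, -2.47118112e-01,  9.68985150e-01,
        -1.53923565e-01],
       [ 0.00000000e+00,  0.00000000e+00,  0.00000000e+00,
         1.00000000e+00]])}
```

View pics/scene0.png

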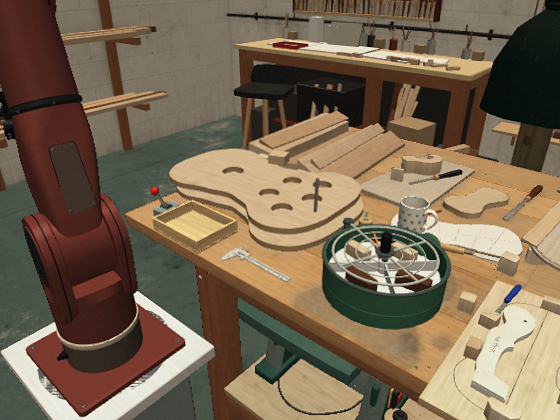

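View pics/top0.png

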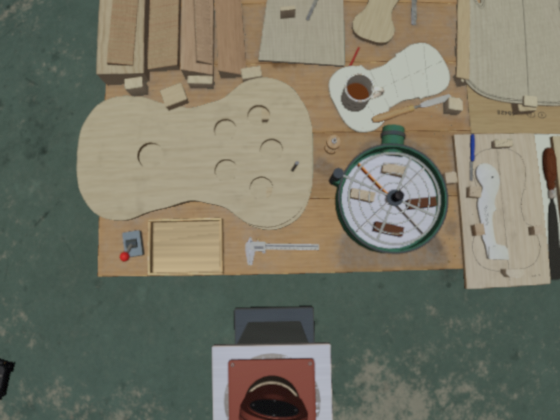

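The scene view shows the isolator with its red tip at left (155,190), the tray (195,225), the caliper (250,262) and the fan (385,265). The top view shows the red tip (124,257), box (133,243), tray (186,246), caliper (283,247), clamp (333,144), pivot (338,178), fan and knob (393,197), pine blocks (393,170) and (362,195), and dark strips (421,203) and (388,229).

```bash
cat > h.py <<'E'
from workcell import robot
import cv2, numpy as np
from scipy.spatial.transform import Rotation as Ro
def cam(n,s=None):
    c=robot.camera_info(n);K=np.array([[c["fx"],0,c["cx"]],[0,c["fy"],c["cy"]],[0,0,1]])
    if n=="wrist":
        s=s or robot.sense();q=s["eef_rot"];T=np.eye(4);T[:3,:3]=Ro.from_quat([q[1],q[2],q[3],q[0]]).as_matrix();T[:3,3]=s["ee_pos"]
        W=T@c["hand_eye"];R=W[:3,:3].T;t=-R@W[:3,3]
    else:R,t=c["R"],c["t"]
    return K,c["dist"],R,t
def ray(C,uv):
    K,d,R,t=C;p=cv2.undistortPoints(np.array(uv,float).reshape(-1,1,2),K,d)[:,0]
    return -R.T@t,np.c_[p,np.ones(len(p))]@R
def plane(C,uv,z):
    o,D=ray(C,uv);return o+D*((z-o[2])/D[:,2])[:,None]
def tri(Ca,a,Cb,b):
    A=[];y=[]
    for C,uv in((Ca,a),(Cb,b)):
        o,D=ray(C,[uv]);d=D[0]/np.linalg.norm(D[0]);P=np.eye(3)-np.outer(d,d);A.append(P);y.append(P@o)
    return np.linalg.lstsq(np.vstack(A),np.hstack(y),rcond=None)[0]
def proj(C,X):
    K,d,R,t=C;return cv2.projectPoints(np.array(X,float).reshape(-1,3),cv2.Rodrigues(R)[0],t,K,d)[0][:,0]
def snap(n,f):
    s=robot.sense();im=cv2.cvtColor(robot.snapshot(n),cv2.COLOR_RGB2BGR);cv2.imwrite("pics/"+f,im);return s,im
E
python3 - <<'E'
from h import *
np.set_printoptions(precision=3,suppress=True)
T=cam("top");S=cam("scene");t=cv2.imread("pics/top0.png");s=cv2.imread("pics/scene0.png")
def red(im,x0,x1,y0,y1):
    m=np.zeros(im.shape[:2],bool);b=im.astype(int);m[y0:y1,x0:x1]=((b[...,2]>120)&(b[...,1]<60)&(b[...,0]<60))[y0:y1,x0:x1];v,u=np.nonzero(m);return u.mean(),v.mean(),len(u)
a=red(t,100,160,230,280);b=red(s,140,175,175,210);print(a,b)
print("tip",tri(T,a[:2],S,b[:2]))
print("box top z~.03",plane(T,[[133,243]],.04))
print("tray corners",plane(T,[[149,220],[222,219],[148,273],[222,274]],.04))
print("caliper",plane(T,[[247,247],[319,247]],.004),"clamp",plane(T,[[333,142]],.094))
# green rim
g=t.astype(int);m=((g[...,1]>g[...,2]+12)&(g[...,1]>g[...,0])&(g[...,2]<60)).astype(np.uint8);m[:, :325]=0;m[:,460:]=0;m[:135]=0;m[260:]=0
cs,_=cv2.findContours(m,0,1);c=max(cs,key=cv2.contourArea);h=cv2.convexHull(c)[:,0];P=plane(T,h,.097);print(len(c),P.min(0),P.max(0))
print("fan rough",plane(T,[[391,197]],.097),"knob",plane(T,[[397,197]],.14),"piv",plane(T,[[338,178]],.12))
print("pine",plane(T,[[393,170],[362,195]],.084),"dark",plane(T,[[421,203],[388,229]],.082))
print("dowel",plane(T,[[295,165]],.16))
big=cv2.resize(t[130:265,320:460],None,fx=5.5,fy=4.4*1,interpolation=3);big=cv2.resize(t[130:265,320:460],(616,594),interpolation=2);cv2.imwrite("pics/topc.png",big)
E
```

```text
(np.float64(124.16666666666667), np.float64(256.2037037037037), 54) (np.float64(153.67441860465115), np.float64(189.86046511627907), 43)
tip [0.392 0.369 0.095]
box top z~.03 [[0.429 0.365 0.04 ]]
tray corners [[0.49  0.322 0.04 ]
 [0.489 0.124 0.04 ]
 [0.349 0.323 0.04 ]
 [0.344 0.125 0.04 ]]
caliper [[ 0.414  0.061  0.004]
 [ 0.41  -0.135  0.004]] clamp [[ 0.678 -0.173  0.094]]
385 [ 0.394 -0.458  0.097] [ 0.666 -0.202  0.097]
fan rough [[ 0.529 -0.315  0.097]] knob [[ 0.522 -0.318  0.14 ]] piv [[ 0.577 -0.178  0.12 ]]
pine [[ 0.602 -0.328  0.084]
 [ 0.538 -0.243  0.084]] dark [[ 0.514 -0.397  0.082]
 [ 0.449 -0.307  0.082]]
dowel [[ 0.603 -0.069  0.16 ]]
```

View pics/topc.png

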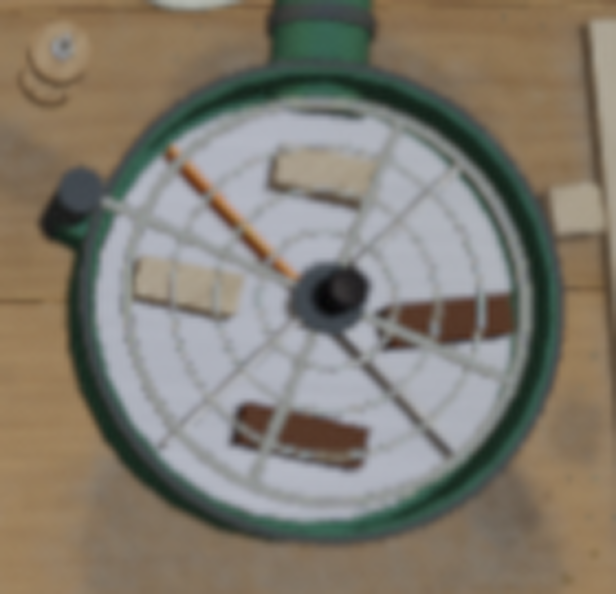

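Offcuts: all four are present, two pine and two dark. The fan is at about (0.527,-0.318) with yaw near 0. I'll do the isolator first: approach with closed fingers.

>>> jog_arm(
  motion=[
    [[0,0,0,0.024,-0.033,0,1],[0,0,0,0.024,-0.033,0,1],[0,0,0,0.024,-0.033,0,1],[0,0,0,0.024,-0.033,0,1],[0,0,0,0.024,-0.033,0,1],[0,0,0,0.024,-0.033,0,1],[0,0,0,0.024,-0.033,0,1],[0,0,0,0.024,-0.033,0,1]],
  ],
  grip_force=20,
)

```text
time: 0.77
ee_pos: [0.3458, 0.3657, 0.2304]
eef_rot: [-0.0, 0.119, 0.993, -0.0]
ft_force: [0.4, 0.9, 0.2]
grip_width: 0.0417
gripper_force: 0.0
```

>>> jog_arm(
  motion=[
    [[0,0,0,0,0,-0.03,1],[0,0,0,0,0,-0.03,1],[0,0,0,0,0,-0.03,1],[0,0,0,0,0,-0.03,1],[0,0,0,0,0,-0.02,1],[0,0,0,0,0,0,1],[0,0,0,0,0,0,1],[0,0,0,0.01,0,0,1]],
  ],
)

```text
time: 1.43
ee_pos: [0.3544, 0.3686, 0.0917]
eef_rot: [-0.0, 0.118, 0.993, 0.0]
ft_force: [-0.5, 0.1, 0.9]
grip_width: 0.0006
gripper_force: 0.0
```

>>> jog_arm(
  motion=[
    [[0,0,0,0.015,0,0,1],[0,0,0,0.015,0,0,1],[0,0,0,0.015,0,0,1],[0,0,0,0.015,0,0,1],[0,0,0,0.015,0,0,1],[0,0,0,0.012,0,0,1],[0,0,0,0.008,0,0,1],[0,0,0,0,0,0,1]],
  ],
)

```text
time: 2.1
ee_pos: [0.4441, 0.3676, 0.0911]
eef_rot: [-0.006, 0.117, 0.993, -0.003]
ft_force: [-29.3, -7.5, 16.6]
grip_width: 0.0003
gripper_force: 15.1
```

```bash
python3 - <<'E'
from h import *
np.set_printoptions(precision=3,suppress=True)
_,s=snap("scene","s1.png");s=s.astype(int);m=(s[...,2]>120)&(s[...,1]<60)&(s[...,0]<60);m[:,:100]=0;m[:,240:]=0;m[:150]=0;m[230:]=0
v,u=np.nonzero(m);print(len(u),u.mean(),v.mean(),plane(cam("scene"),[[u.mean(),v.mean()]],.095))
cv2.imwrite("pics/s1c.png",cv2.resize(s[140:260,90:270].astype(np.uint8),(720,480)))
E
```

```text
52 124.09615384615384 202.1153846153846 [[0.29  0.368 0.095]]
```

View pics/s1c.png

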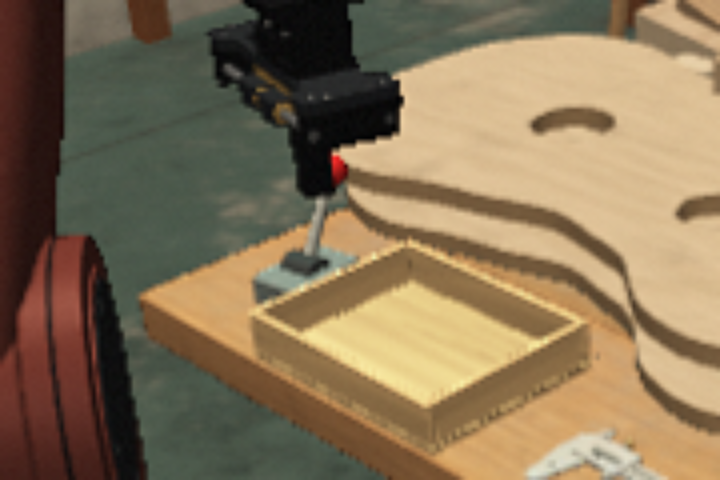

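The lever is leaning to the far side and the force (-29 N) says it is at its stop. Next I retreat, rise and go over the fan.

>>> jog_arm(
  motion=[
    [[0,0,0,-0.03,0,0,1],[0,0,0,-0.02,0,0.02,1],[0,0,0,0,0,0.04,1],[0,0,0,0,0,0.04,1],[0,0,0,0,0,0.04,1],[0,0,0,0.02,-0.03,0.02,0],[0,0,0,0.02,-0.035,0,0],[0,0,0,0.01,-0.04,0,0]],
  ],
)

```text
time: 2.82
ee_pos: [0.453, 0.2627, 0.254]
eef_rot: [0.002, 0.118, 0.993, 0.002]
ft_force: [0.8, -0.1, -0.7]
grip_width: 0.0133
gripper_force: 0.0
```

>>> jog_arm(
  motion=[
    [[0,0,0,0.005,-0.04,0,0],[0,0,0,0.005,-0.04,0,0],[0,0,0,0.005,-0.04,0,0],[0,0,0,0.005,-0.04,0,0],[0,0,0,0.005,-0.04,0,0],[0,0,0,0.005,-0.04,0,0],[0,0,0,0.005,-0.04,0,0],[0,0,0,0.005,-0.04,0,0]],
  ],
)

```text
time: 3.48
ee_pos: [0.4907, -0.06, 0.2524]
eef_rot: [0.001, 0.119, 0.993, 0.001]
ft_force: [0.7, 0.1, -0.4]
grip_width: 0.0658
gripper_force: 0.0
```

>>> jog_arm(
  motion=[
    [[0,0,0,0.005,-0.04,0,0],[0,0,0,0.005,-0.04,0,0],[0,0,0,0.005,-0.04,0,0],[0,0,0,0.005,-0.04,0,0],[0,0,0,0.005,-0.04,0,0],[0,0,0,0.005,-0.03,0,0],[0,0,0,0,0,0,0],[0,0,0,0,0,0,0]],
  ],
)

```text
time: 4.15
ee_pos: [0.5198, -0.2902, 0.2516]
eef_rot: [0.0, 0.121, 0.993, -0.001]
ft_force: [1.1, 0.8, 0.2]
grip_width: 0.0875
gripper_force: 0.0
```

```bash
python3 - <<'E'
from h import *
np.set_printoptions(precision=3,suppress=True)
_,s=snap("top","t2.png");s=s.astype(int);m=(s[...,2]>120)&(s[...,1]<60)&(s[...,0]<60);m[:,:100]=0;m[:,180:]=0;m[:200]=0;m[290:]=0
v,u=np.nonzero(m);print(len(u),plane(cam("top"),[[u.mean(),v.mean()]],.095))
_,w=snap("wrist","w2.png")
S=robot.sense();C=cam("wrist",S);print(S["ee_pos"],proj(C,[[.525,-.316,.148],[.577,-.178,.11]]))
E
```

```text
50 [[0.467 0.378 0.095]]
[ 0.521 -0.287  0.251] [[243.259 220.217]
 [396.712 226.499]]
```

View pics/w2.png

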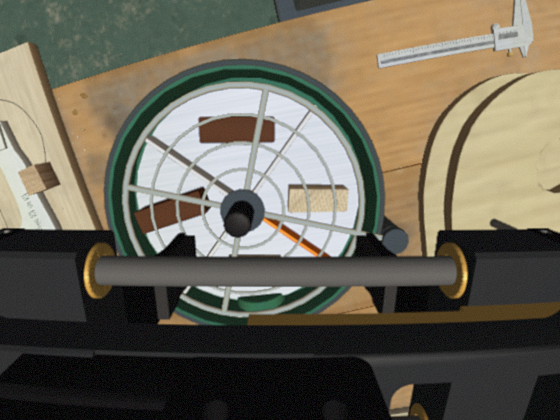

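The isolator tip moved about 75 mm, so it is off. In the wrist view the knob top is at (240,226), the pivot post at (395,236) and the fan rim is centred near (246,193).

```bash
python3 - <<'E'
from h import *
np.set_printoptions(precision=3,suppress=True)
C=cam("wrist")
print("knob",plane(C,[[239,225]],.148),"piv",plane(C,[[395,237]],.115))
w=cv2.imread("pics/w2.png").astype(int)
T=cam("top")
for (u,v) in [(107,190),(383,190),(243,60)]: print(plane(C,[[u,v]],.097))
print(plane(T,[[338,176]],.115))
E
```

```text
knob [[ 0.528 -0.321  0.148]] piv [[ 0.585 -0.183  0.115]]
[[ 0.476 -0.451  0.097]]
[[ 0.541 -0.182  0.097]]
[[ 0.392 -0.286  0.097]]
[[ 0.583 -0.179  0.115]]
```

>>> jog_arm(
  motion=[
    [[0,0,0,0.005,-0.03,0,0],[0,0,0,0,0,-0.03,0],[0,0,0,0,0,-0.04,0],[0,0,0,0,0,-0.035,0],[0,0,0,0,0,-0.015,0.5],[0,0,0,0,0,0,0.9],[0,0,0,0,0,0,1],[0,0,0,0,0,0,1]],
  ],
  grip_force=12,
)

```text
time: 4.92
ee_pos: [0.5264, -0.317, 0.1326]
eef_rot: [0.001, 0.118, 0.993, -0.0]
ft_force: [0.2, 0.1, 0.7]
grip_width: 0.0678
gripper_force: 0.0
```

```bash
python3 - <<'E'
import numpy as np
a=np.radians(-112.4-np.linspace(0,121,17));P=np.c_[np.cos(a),np.sin(a)]*.156
print(np.round(np.diff(P,axis=0),3).tolist())
E
```

```text
[[-0.018, 0.009], [-0.017, 0.011], [-0.015, 0.014], [-0.014, 0.015], [-0.011, 0.017], [-0.009, 0.018], [-0.007, 0.02], [-0.004, 0.02], [-0.001, 0.021], [0.002, 0.021], [0.004, 0.02], [0.007, 0.019], [0.009, 0.018], [0.012, 0.017], [0.014, 0.015], [0.016, 0.013]]
```

>>> jog_arm(
  motion=[
    [[0,0,0,0,0,0,1],[0,0,0,0,0,0,1],[0,0,0,0,0,0,1],[0,0,0,0,0,0,1],[0,0,0,0,0,0,1],[0,0,0,0,0,0,1],[0,0,0,0,0,0,1],[0,0,0,0,0,0,1]],
  ],
)

```text
time: 5.58
ee_pos: [0.5227, -0.3216, 0.1308]
eef_rot: [-0.001, 0.121, 0.993, -0.003]
ft_force: [-4.8, -10.6, -0.8]
grip_width: 0.0237
gripper_force: 12.0
```

>>> jog_arm(
  motion=[
    [[0,0,0,-0.018,0.009,0,1],[0,0,0,-0.017,0.011,0,1],[0,0,0,-0.015,0.014,0,1],[0,0,0,-0.014,0.015,0,1],[0,0,0,-0.011,0.017,0,1],[0,0,0,-0.009,0.018,0,1],[0,0,0,-0.007,0.02,0,1],[0,0,0,-0.004,0.02,0,1]],
  ],
)

```text
time: 6.25
ee_pos: [0.4258, -0.1951, 0.1301]
eef_rot: [-0.003, 0.121, 0.993, -0.001]
ft_force: [-13.9, -2.7, 9.7]
grip_width: 0.0215
gripper_force: 13.3
```

>>> jog_arm(
  motion=[
    [[0,0,0,-0.001,0.021,0,1],[0,0,0,0.002,0.021,0,1],[0,0,0,0.004,0.02,0,1],[0,0,0,0.007,0.019,0,1],[0,0,0,0.009,0.018,0,1],[0,0,0,0.012,0.017,0,1],[0,0,0,0.014,0.015,0,1],[0,0,0,0.014,0.011,0,1]],
  ],
)

```text
time: 6.92
ee_pos: [0.4842, -0.0488, 0.1284]
eef_rot: [-0.008, 0.118, 0.993, 0.0]
ft_force: [-76.3, -5.7, 54.7]
grip_width: 0.0075
gripper_force: 39.5
```

```bash
python3 - <<'E'
from h import *
s,w=snap("scene","s3.png"); print(s["ee_pos"],s["grip_width"],s["ft_force"])
E
```

```text
[ 0.4842382  -0.04883411  0.12836991] 0.007542380042569124 [-76.29491352  -5.7221888   54.72268361]
```

View pics/s3.png

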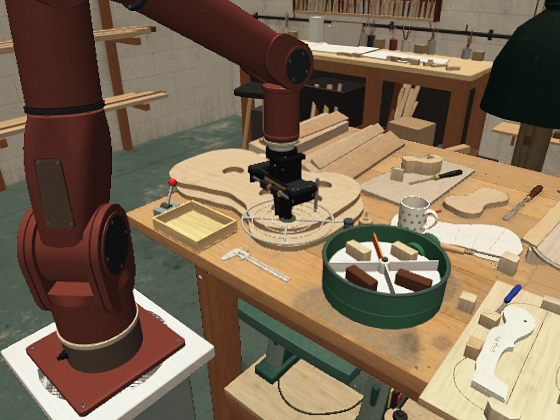

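The guard is fully aside over the moulds and pressed against its stop. I'll relieve, release and rise.

>>> jog_arm(
  motion=[
    [[0,0,0,-0.006,-0.002,0,0.9],[0,0,0,-0.004,0,0,0.5],[0,0,0,0,0,0,0],[0,0,0,0,0,0,0],[0,0,0,0,0,0,0],[0,0,0,0,0,0,0],[0,0,0,0,0,0.03,0],[0,0,0,0,0,0.04,0]],
  ],
)

```text
time: 7.63
ee_pos: [0.4792, -0.0535, 0.1991]
eef_rot: [-0.003, 0.119, 0.993, -0.001]
ft_force: [2.3, -0.2, -0.1]
grip_width: 0.0472
gripper_force: 0.0
```

>>> jog_arm(
  motion=[
    [[0,0,0,0,0,0.04,0],[0,0,0,0,-0.03,0.04,0],[0,0,0,0,-0.04,0,0],[0,0,0,0,-0.04,0,0],[0,0,0,0,-0.04,0,0],[0,0,0,0,-0.04,0,0],[0,0,0,0,-0.03,0,0],[0,0,0,0,0,0,0]],
  ],
)

```text
time: 8.3
ee_pos: [0.4795, -0.2751, 0.2744]
eef_rot: [0.0, 0.122, 0.992, -0.002]
ft_force: [-0.8, -0.9, 0.5]
grip_width: 0.0866
gripper_force: 0.0
```

```bash
python3 - <<'E'
from h import *
_,t=snap("top","t4.png")
s,w=snap("wrist","w4.png"); print(s["ee_pos"],s["grip_width"],s["ft_force"],s["eef_rot"])
E
```

```text
[ 0.4800998  -0.27207301  0.27403586] 0.08641819447727878 [ 0.75443494  0.20833949 -0.23735906] [-7.71313018e-05  1.21673003e-01  9.92569489e-01 -1.21807754e-03]
```

View pics/w4.png

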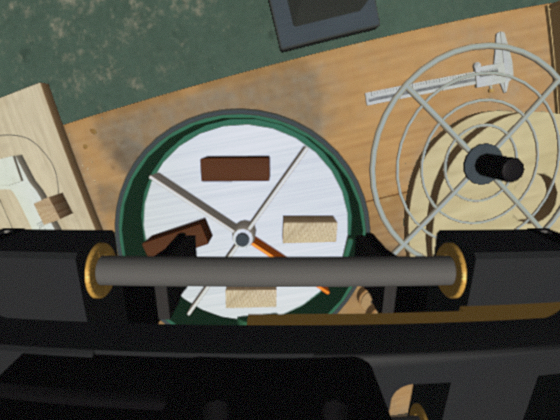

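The guard is clear of the fan and its knob is at (505,167). In the wrist view the dark strips are at (236,168) and (178,237, partly hidden), and the pine blocks at (309,229) and (250,297, partly hidden).

```bash
cat >> h.py <<'E'
def offcuts(n,s,im,fan=(.526,-.32),rmax=.134):
    C=cam(n,s);hsv=cv2.cvtColor(im,cv2.COLOR_BGR2HSV).astype(int);H,Sa,V=[hsv[...,i] for i in range(3)]
    pin=(H>8)&(H<30)&(Sa>60)&(Sa<165)&(V>115);dk=((H<14)|(H>172))&(Sa>70)&(V>25)&(V<115)
    out=[]
    for nm,m,z in(("pine",pin,.084),("dark",dk,.082)):
        m=cv2.morphologyEx(m.astype(np.uint8),cv2.MORPH_OPEN,np.ones((3,3)))
        for c in cv2.findContours(m,0,1)[0]:
            if cv2.contourArea(c)<80:continue
            P=plane(C,c[:,0],z)[:,:2]
            (ctr,wh,a)=cv2.minAreaRect((P*1000).astype(np.float32))
            r=np.hypot(*(np.array(ctr)/1000-fan))
            if r>rmax or max(wh)>110:continue
            if wh[0]<wh[1]:a+=90
            print(n,nm,"c",np.round(np.array(ctr)/1000,3),"LxW",np.round(wh),"longdir",round((a+90)%180-90),"r",round(r,3),"px",np.round(c[:,0].mean(0)),cv2.contourArea(c))
E
python3 - <<'E'
from h import *
s=robot.sense();w=cv2.imread("pics/w4.png");t=cv2.imread("pics/t4.png")
offcuts("wrist",s,w);offcuts("top",None,t)
C=cam("wrist",s);print("hub",plane(C,[[243,238]],.082), "wt knob",plane(C,[[508,168]],.148))
E
```

```text
wrist pine c [ 0.604 -0.353] LxW [15. 14.] longdir 77 r 0.085 px [232. 301.] 87.0
wrist pine c [ 0.539 -0.262] LxW [27. 17.] longdir 85 r 0.06 px [296. 235.] 157.0
wrist dark c [ 0.549 -0.296] LxW [39.  8.] longdir 41 r 0.033 px [268. 248.] 127.5
wrist dark c [ 0.514 -0.396] LxW [28. 82.] longdir -86 r 0.077 px [180. 236.] 863.0
wrist dark c [ 0.45  -0.308] LxW [73. 25.] longdir 76 r 0.077 px [235. 168.] 1457.0
hub [[ 0.52937694 -0.32022873  0.082     ]] wt knob [[ 0.50080667 -0.05501752  0.148     ]]
```

```bash
python3 - <<'E'
from h import *
print(robot.sense()["joint_pos"].round(2))
hsv=cv2.cvtColor(cv2.imread("pics/w4.png"),cv2.COLOR_BGR2HSV);print(hsv[218:226,300:318:4].reshape(-1,3)[::3],hsv[236:239,300:318:8].reshape(-1,3),hsv[294,240:270:8])
hsv=cv2.cvtColor(cv2.imread("pics/top0.png"),cv2.COLOR_BGR2HSV);print(hsv[170,385:400:4],hsv[195,355:370:4])
E
```

```text
[-0.45  0.14  0.98  1.68 -0.12  1.38  1.88]
[[ 18  87  91]
 [ 17 104  88]
 [ 18  89  95]
 [ 16  98  96]
 [ 16  90  96]
 [ 17  86 107]
 [ 17  90 105]
 [ 18  70 143]
 [ 18  69 151]
 [ 19  60 180]
 [ 20  56 201]
 [ 19  67 189]
 [ 20  64 184]
 [ 20  61 191]] [[ 19  66 197]
 [ 20  62 200]
 [ 20  59 204]
 [ 20  63 199]
 [ 20  59 204]
 [ 20  59 202]
 [ 20  63 197]
 [ 20  58 205]
 [ 22  58 202]] [[ 19  60 201]
 [ 19  58 197]
 [ 20  61 197]
 [ 19  59 199]]
[[ 18  41 163]
 [ 19  41 168]
 [ 18  42 168]
 [ 19  45 165]] [[ 18  43 167]
 [ 18  22 154]
 [ 19  43 167]
 [ 19  44 158]]
```

>>> jog_arm(
  motion=[
    [[0,0,-7,-0.005,-0.005,0,0.2],[0,0,-7,-0.005,-0.005,0,0.3],[0,0,-7,-0.005,-0.005,0,0.31],[0,0,-7,-0.005,-0.005,0,0.31],[0,0,-7,-0.005,-0.005,-0.01,0.31],[0,0,-7,-0.005,-0.005,-0.01,0.31],[0,0,-7,0,-0.005,-0.01,0.31],[0,0,-7,0,0,-0.01,0.31]],
  ],
)

```text
time: 9.07
ee_pos: [0.4516, -0.3025, 0.2336]
eef_rot: [0.0, 0.573, 0.82, 0.001]
ft_force: [-0.3, 0.2, -0.3]
grip_width: 0.0604
gripper_force: 0.0
```

>>> jog_arm(
  motion=[
    [[0,0,-7,0,0,-0.01,0.31],[0,0,-7,0,0,-0.01,0.31],[0,0,-7,0,0,0,0.31],[0,0,-7,0,0,0,0.31],[0,0,-6,0,0,0,0.31],[0,0,0,0,0,0,0.31],[0,0,0,0,0,0,0.31],[0,0,0,0,0,0,0.31]],
  ],
  grip_force=30,
)

```text
time: 9.73
ee_pos: [0.4516, -0.3024, 0.2138]
eef_rot: [-0.0, 0.784, 0.62, 0.0]
ft_force: [0.3, -0.0, -0.4]
grip_width: 0.0598
gripper_force: 0.0
```

```bash
python3 - <<'E'
from h import *
s,w=snap("wrist","w5.png"); print(s["ee_pos"],s["grip_width"],s["eef_rot"],s["joint_pos"].round(2))
offcuts("wrist",s,w)
E
```

```text
[ 0.45160633 -0.30241007  0.2138343 ] 0.059784220371550234 [-1.76567179e-04  7.84427190e-01  6.20220848e-01  2.27877761e-04] [-0.55  0.26  1.25  1.79 -0.26  1.28  0.53]
wrist pine c [ 0.566 -0.412] LxW [34.  6.] longdir 81 r 0.1 px [412. 279.] 116.5
wrist pine c [ 0.601 -0.351] LxW [27. 24.] longdir 77 r 0.081 px [439. 215.] 278.0
wrist pine c [ 0.535 -0.27 ] LxW [12. 25.] longdir -35 r 0.05 px [357. 144.] 181.5
wrist dark c [ 0.451 -0.31 ] LxW [75. 24.] longdir 76 r 0.076 px [276. 206.] 1924.5
wrist dark c [ 0.575 -0.275] LxW [107.   7.] longdir 41 r 0.066 px [403. 138.] 708.5
```

View pics/w5.png

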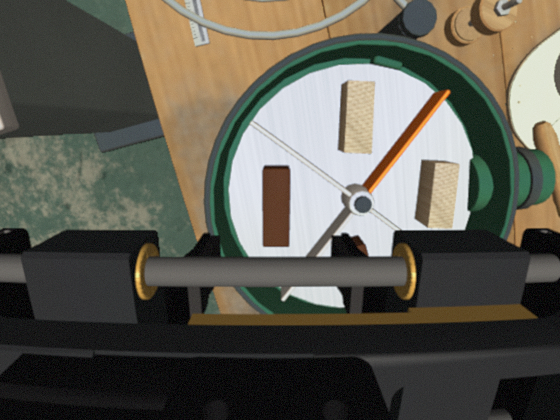

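The target strip is at (276,206), aligned with the grip. I descend and grasp it.

>>> jog_arm(
  motion=[
    [[0,0,0,0,-0.007,-0.035,0.31],[0,0,0,0,0,-0.04,0.31],[0,0,0,0,0,-0.035,0.31],[0,0,0,0,0,-0.025,0.31],[0,0,0,0,0,-0.013,0.31],[0,0,0,0,0,0,0.5],[0,0,0,0,0,0,1],[0,0,0,0,0,0,1]],
  ],
)

```text
time: 10.45
ee_pos: [0.4521, -0.3111, 0.0676]
eef_rot: [0.001, 0.786, 0.618, 0.001]
ft_force: [0.3, 0.3, 0.2]
grip_width: 0.0474
gripper_force: 0.0
```

>>> jog_arm(
  motion=[
    [[0,0,0,0,0,0,1],[0,0,0,0,0,0,1],[0,0,0,0,0,0,1],[0,0,0,0,0,0.02,1],[0,0,0,0,0,0.03,1],[0,0,0,0,0,0.03,1],[0,0,0,0,0,0.03,1],[0,0,0,0,0,0.03,1]],
  ],
)

```text
time: 11.12
ee_pos: [0.4508, -0.3104, 0.2075]
eef_rot: [-0.0, 0.786, 0.618, 0.0]
ft_force: [0.8, 1.2, -0.1]
grip_width: 0.0262
gripper_force: 30.0
```

```bash
python3 - <<'E'
from h import *
s=robot.sense();print(s["ee_pos"],s["grip_width"],s["gripper_force"],s["joint_pos"].round(2))
E
```

```text
[ 0.45080405 -0.31040016  0.20752171] 0.026157179989262667 29.99965753639117 [-0.52  0.28  1.24  1.79 -0.28  1.27  0.55]
```

>>> jog_arm(
  motion=[
    [[0,0,0,0.001,0.04,0.005,1],[0,0,0,0.001,0.04,0,1],[0,0,0,0.001,0.04,0,1],[0,0,0,0.001,0.04,0,1],[0,0,0,0,0.04,0,1],[0,0,0,0,0.04,0,1],[0,0,0,0,0.04,0,1],[0,0,0,0,0.04,0,1]],
  ],
)

```text
time: 11.78
ee_pos: [0.4539, -0.0225, 0.2126]
eef_rot: [-0.001, 0.786, 0.618, 0.001]
ft_force: [1.2, 0.5, -0.0]
grip_width: 0.0256
gripper_force: 30.0
```

>>> jog_arm(
  motion=[
    [[0,0,0,0,0.04,0,1],[0,0,0,0,0.04,0,1],[0,0,0,-0.01,0.04,0,1],[0,0,0,-0.01,0.04,0,1],[0,0,0,-0.015,0.04,0,1],[0,0,0,-0.015,0.038,-0.03,1],[0,0,0,-0.005,0.02,-0.03,1],[0,0,0,0,0,-0.03,1]],
  ],
)

```text
time: 12.45
ee_pos: [0.4009, 0.2307, 0.127]
eef_rot: [-0.001, 0.784, 0.62, 0.001]
ft_force: [-0.4, 0.6, -0.9]
grip_width: 0.0261
gripper_force: 30.0
```

```bash
sed -i 's/(Sa>60)&(Sa<165)&(V>115)/(Sa>33)\&(Sa<120)\&(V>80)/' h.py; python3 - <<'E'
from h import *
s=robot.sense();print(s["ee_pos"],s["grip_width"],s["gripper_force"],s["joint_pos"].round(2))
_,t=snap("top","t6.png");offcuts("top",None,t)
E
```

```text
[0.40090503 0.23072509 0.12699343] 0.026053536754873895 30.001160327810794 [-1.26  0.02  0.66  2.06 -0.01  1.06 -0.83]
top dark c [ 0.515 -0.397] LxW [22. 77.] longdir -85 r 0.078 px [421. 203.] 210.0
```

>>> jog_arm(
  motion=[
    [[0,0,0,-0.003,0.037,0,1],[0,0,0,0,0,-0.035,1],[0,0,0,0,0,-0.035,1],[0,0,0,0,0,-0.025,1],[0,0,0,0,0,0,1],[0,0,0,0,0,0,0.55],[0,0,0,0,0,0,0.55],[0,0,0,0,0,0,0.55]],
  ],
)

```text
time: 13.17
ee_pos: [0.4006, 0.2636, 0.0345]
eef_rot: [-0.0, 0.787, 0.618, 0.001]
ft_force: [-0.5, 0.2, 0.2]
grip_width: 0.0363
gripper_force: 0.0
```

>>> jog_arm(
  motion=[
    [[0,0,0,0,0,0.03,0.55],[0,0,0,0,0,0.04,0.55],[0,0,0,0,0,0.04,0.4],[0,0,0,0.01,-0.02,0.04,0.4],[0,0,0,0.01,-0.04,0.03,0.4],[0,0,0,0.01,-0.04,0,0.4],[0,0,0,0.01,-0.04,0,0.4],[0,0,0,0.01,-0.04,0,0.4]],
  ],
)

```text
time: 13.83
ee_pos: [0.4474, 0.09, 0.2054]
eef_rot: [-0.001, 0.786, 0.618, 0.002]
ft_force: [0.8, -0.3, -0.9]
grip_width: 0.052
gripper_force: 0.0
```

```bash
python3 - <<'E'
from h import *
s=robot.sense();print(s["ee_pos"])
_,t=snap("top","t7.png")
hsv=cv2.cvtColor(t,cv2.COLOR_BGR2HSV);print(hsv[170,380:408:3].tolist(),hsv[195,350:376:3].tolist())
cv2.imwrite("pics/t7c.png",cv2.resize(t[130:290,110:460],(800,366)))
E
```

```text
[0.44742734 0.08997229 0.2053875 ]
[[120, 11, 159], [18, 44, 158], [18, 42, 172], [19, 39, 177], [19, 41, 176], [19, 42, 176], [19, 46, 173], [19, 44, 172], [20, 46, 171], [115, 8, 190]] [[17, 47, 135], [19, 39, 178], [19, 42, 177], [19, 42, 178], [19, 41, 176], [19, 45, 176], [19, 47, 173], [19, 47, 170], [18, 25, 176]]
```

View pics/t7c.png

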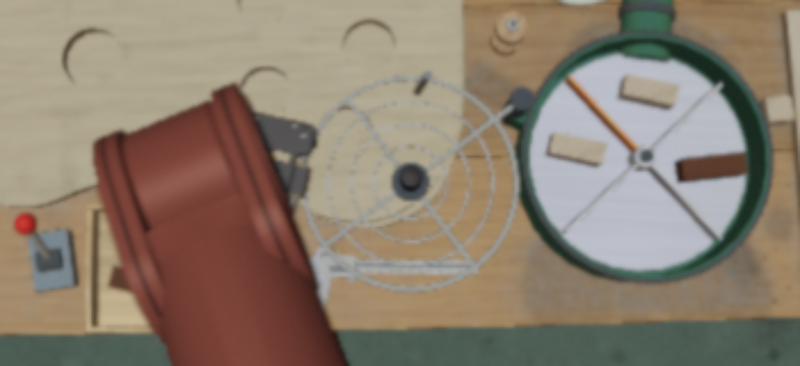

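The strip is in the tray, the lever is off and the guard is aside. Pine blocks are at about (578,149) and (650,90) in the crop, the dark strip at (713,166).

```bash
grep -n "pin=" h.py; python3 - <<'E'
from h import *
offcuts("top",None,cv2.imread("pics/t7.png"))
T=cam("top");print(plane(T,[[110+578*.4375,130+149*.4375],[110+650*.4375,130+90*.4375]],.084))
E
```

```text
27:    pin=(H>8)&(H<30)&(Sa>33)&(Sa<120)&(V>80);dk=((H<14)|(H>172))&(Sa>70)&(V>25)&(V<115)
top pine c [ 0.538 -0.242] LxW [60. 25.] longdir 77 r 0.079 px [362. 195.] 184.0
top pine c [ 0.602 -0.329] LxW [61. 26.] longdir 78 r 0.077 px [393. 170.] 190.5
top dark c [ 0.515 -0.397] LxW [22. 77.] longdir -85 r 0.078 px [421. 203.] 210.0
[[ 0.53741582 -0.24555125  0.084     ]
 [ 0.60373397 -0.33212175  0.084     ]]
```

>>> jog_arm(
  motion=[
    [[0,0,0,0.011,-0.04,0,0.31],[0,0,0,0.011,-0.04,0,0.31],[0,0,0,0.011,-0.04,0,0.31],[0,0,0,0.011,-0.04,0,0.31],[0,0,0,0.011,-0.04,0,0.31],[0,0,0,0.011,-0.04,0,0.31],[0,0,0,0.011,-0.04,0,0.31],[0,0,0,0.011,-0.04,0,0.31]],
  ],
)

```text
time: 14.55
ee_pos: [0.5348, -0.2266, 0.2046]
eef_rot: [0.0, 0.786, 0.618, 0.0]
ft_force: [1.0, 0.1, 0.7]
grip_width: 0.0599
gripper_force: 0.0
```

>>> jog_arm(
  motion=[
    [[0,0,0,0.003,-0.012,0,0.31],[0,0,0,0,0,-0.02,0.31],[0,0,0,0,0,-0.02,0.31],[0,0,0,0,0,0,0.31],[0,0,0,0,0,0,0.31],[0,0,0,0,0,0,0.31],[0,0,0,0,0,0,0.31],[0,0,0,0,0,0,0.31]],
  ],
)

```text
time: 15.22
ee_pos: [0.5375, -0.237, 0.1648]
eef_rot: [0.001, 0.786, 0.618, 0.0]
ft_force: [-0.1, -0.2, -0.2]
grip_width: 0.06
gripper_force: 0.0
```

```bash
python3 - <<'E'
from h import *
s,w=snap("wrist","w8.png");print(s["ee_pos"],s["eef_rot"],s["grip_width"],s["joint_pos"].round(2))
offcuts("wrist",s,w)
E
```

```text
[ 0.53751496 -0.23701688  0.16477992] [6.31154686e-04 7.86202768e-01 6.17968232e-01 2.70858208e-04] 0.060004896757659305 [-0.51  0.41  1.09  1.75 -0.39  1.22  0.43]
wrist pine c [ 0.542 -0.242] LxW [60. 23.] longdir 76 r 0.079 px [281. 219.] 2155.0
wrist dark c [ 0.6   -0.252] LxW [46.  8.] longdir 41 r 0.101 px [358. 213.] 478.0
```

>>> jog_arm(
  motion=[
    [[0,0,0,0.003,-0.005,-0.03,0.31],[0,0,0,0,0,-0.035,0.31],[0,0,0,0,0,-0.02,0.31],[0,0,0,0,0,-0.013,0.31],[0,0,0,0,0,0,0.5],[0,0,0,0,0,0,1],[0,0,0,0,0,0,1],[0,0,0,0,0,0,1]],
  ],
  grip_force=35,
)

```text
time: 15.93
ee_pos: [0.5408, -0.2426, 0.067]
eef_rot: [0.001, 0.786, 0.618, 0.0]
ft_force: [-0.4, -0.2, 0.5]
grip_width: 0.041
gripper_force: 0.0
```

>>> jog_arm(
  motion=[
    [[0,0,0,0,0,0,1],[0,0,0,0,0,0,1],[0,0,0,0,0,0.02,1],[0,0,0,0,0,0.03,1],[0,0,0,0,0,0.03,1],[0,0,0,0,0,0.03,1],[0,0,0,0,0,0.03,1],[0,0,0,-0.005,0.03,0,1]],
  ],
)

```text
time: 16.6
ee_pos: [0.536, -0.2192, 0.2117]
eef_rot: [0.004, 0.789, 0.615, 0.001]
ft_force: [0.8, -0.6, 0.1]
grip_width: 0.0246
gripper_force: 35.0
```

>>> jog_arm(
  motion=[
    [[0,0,0,-0.01,0.04,0,1],[0,0,0,-0.01,0.04,0,1],[0,0,0,-0.01,0.04,0,1],[0,0,0,-0.01,0.04,0,1],[0,0,0,-0.01,0.04,0,1],[0,0,0,-0.01,0.04,0,1],[0,0,0,-0.01,0.04,0,1],[0,0,0,-0.01,0.04,0,1]],
  ],
)

```text
time: 17.27
ee_pos: [0.4584, 0.0939, 0.207]
eef_rot: [-0.001, 0.786, 0.618, 0.001]
ft_force: [0.8, -0.4, -0.6]
grip_width: 0.0245
gripper_force: 35.0
```

>>> jog_arm(
  motion=[
    [[0,0,0,-0.002,0.04,0,1],[0,0,0,-0.002,0.04,0,1],[0,0,0,-0.002,0.04,-0.02,1],[0,0,0,-0.002,0.04,-0.03,1],[0,0,0,0,0,-0.035,1],[0,0,0,0,0,-0.035,1],[0,0,0,0,0,-0.035,1],[0,0,0,0,0,-0.015,1]],
  ],
)

```text
time: 17.93
ee_pos: [0.4498, 0.2412, 0.039]
eef_rot: [0.001, 0.787, 0.618, -0.003]
ft_force: [-0.7, 0.1, 0.7]
grip_width: 0.0245
gripper_force: 35.0
```

>>> jog_arm(
  motion=[
    [[0,0,0,0,0,0,1],[0,0,0,0,0,0,0.55],[0,0,0,0,0,0,0.55],[0,0,0,0,0,0,0.55],[0,0,0,0,0,0.03,0.55],[0,0,0,0,0,0.04,0.55],[0,0,0,0,0,0.04,0.4],[0,0,0,0.01,-0.03,0.04,0.3]],
  ],
)

```text
time: 18.6
ee_pos: [0.4595, 0.2218, 0.1891]
eef_rot: [-0.0, 0.785, 0.619, 0.001]
ft_force: [1.0, 2.9, 0.4]
grip_width: 0.0459
gripper_force: 0.0
```

>>> jog_arm(
  motion=[
    [[0,0,0,0.012,-0.04,0.02,0.31],[0,0,0,0.012,-0.04,0,0.31],[0,0,0,0.012,-0.04,0,0.31],[0,0,0,0.012,-0.04,0,0.31],[0,0,0,0.012,-0.04,0,0.31],[0,0,0,0.012,-0.04,0,0.31],[0,0,0,0.012,-0.04,0,0.31],[0,0,0,0,0,0,0.31]],
  ],
)

```text
time: 19.27
ee_pos: [0.5432, -0.0688, 0.2053]
eef_rot: [0.003, 0.791, 0.612, 0.0]
ft_force: [-0.7, 0.2, 0.6]
grip_width: 0.06
gripper_force: 0.0
```

```bash
python3 - <<'E'
from h import *
s=robot.sense();print(s["ee_pos"],s["eef_rot"],s["joint_pos"].round(2))
_,t=snap("top","t9.png");offcuts("top",None,t);print("tray");offcuts("top",None,t,(.418,.223),.11)
E
```

```text
[ 0.54318158 -0.06876817  0.20534877] [2.64343268e-03 7.90540912e-01 6.12403515e-01 1.17031523e-04] [-0.95  0.24  1.16  1.79 -0.23  1.25  0.02]
top pine c [ 0.602 -0.329] LxW [61. 26.] longdir 77 r 0.077 px [393. 170.] 190.5
top dark c [ 0.515 -0.397] LxW [22. 77.] longdir -85 r 0.078 px [421. 202.] 211.0
tray
top dark c [0.398 0.247] LxW [71. 20.] longdir 75 r 0.031 px [172. 254.] 183.5
```

>>> jog_arm(
  motion=[
    [[0,0,0,0.008,-0.038,0,0.31],[0,0,0,0.009,-0.038,0,0.31],[0,0,0,0.009,-0.038,0,0.31],[0,0,0,0.009,-0.038,0,0.31],[0,0,0,0.009,-0.038,0,0.31],[0,0,0,0.008,-0.038,0,0.31],[0,0,0,0.008,-0.032,-0.02,0.31],[0,0,0,0,0,-0.02,0.31]],
  ],
)

```text
time: 19.98
ee_pos: [0.6019, -0.3254, 0.1654]
eef_rot: [0.003, 0.789, 0.615, -0.001]
ft_force: [-1.5, -1.2, -0.3]
grip_width: 0.0599
gripper_force: 0.0
```

```bash
python3 - <<'E'
from h import *
s,w=snap("wrist","w10.png");s,w=snap("wrist","w10.png");print(s["ee_pos"],s["eef_rot"],s["grip_width"],s["joint_pos"].round(2))
offcuts("wrist",s,w)
E
```

```text
[ 0.60067936 -0.32050547  0.16016282] [-1.84762867e-04  7.88057890e-01  6.15598779e-01 -1.69466457e-03] 0.06010308991274506 [-0.24  0.61  0.98  1.5  -0.51  1.3   0.55]
wrist pine c [ 0.608 -0.327] LxW [55. 23.] longdir 76 r 0.082 px [286. 222.] 2087.0
```

>>> jog_arm(
  motion=[
    [[0,0,0,0.004,-0.007,-0.025,0.31],[0,0,0,0,0,-0.035,0.31],[0,0,0,0,0,-0.02,0.31],[0,0,0,0,0,-0.013,0.31],[0,0,0,0,0,0,0.5],[0,0,0,0,0,0,1],[0,0,0,0,0,0,1],[0,0,0,0,0,0,1]],
  ],
)

```text
time: 20.75
ee_pos: [0.6076, -0.3248, 0.0726]
eef_rot: [0.002, 0.786, 0.618, 0.0]
ft_force: [1.0, -0.7, 0.8]
grip_width: 0.041
gripper_force: 0.0
```

>>> jog_arm(
  motion=[
    [[0,0,0,0,0,0,1],[0,0,0,0,0,0,1],[0,0,0,0,0,0.02,1],[0,0,0,0,0,0.03,1],[0,0,0,0,0,0.03,1],[0,0,0,0,0,0.03,1],[0,0,0,0,0,0.03,1],[0,0,0,-0.01,0.03,0,1]],
  ],
)

```text
time: 21.42
ee_pos: [0.5971, -0.3022, 0.2175]
eef_rot: [0.006, 0.789, 0.615, 0.0]
ft_force: [-0.1, -0.8, 0.4]
grip_width: 0.0248
gripper_force: 35.0
```

>>> jog_arm(
  motion=[
    [[0,0,0,-0.014,0.038,0,1],[0,0,0,-0.014,0.038,0,1],[0,0,0,-0.014,0.038,0,1],[0,0,0,-0.014,0.038,0,1],[0,0,0,-0.014,0.038,0,1],[0,0,0,-0.014,0.038,0,1],[0,0,0,-0.014,0.038,0,1],[0,0,0,-0.014,0.038,0,1]],
  ],
)

```text
time: 22.08
ee_pos: [0.4899, -0.0053, 0.211]
eef_rot: [0.001, 0.787, 0.616, -0.001]
ft_force: [-1.1, 0.8, -0.5]
grip_width: 0.0246
gripper_force: 35.0
```

>>> jog_arm(
  motion=[
    [[0,0,0,-0.01,0.04,0,1],[0,0,0,-0.01,0.04,0,1],[0,0,0,-0.01,0.04,0,1],[0,0,0,-0.005,0.038,-0.03,1],[0,0,0,0,0,-0.035,1],[0,0,0,0,0,-0.035,1],[0,0,0,0,0,-0.035,1],[0,0,0,0,0,-0.035,1]],
  ],
)

```text
time: 22.75
ee_pos: [0.4568, 0.1481, 0.0452]
eef_rot: [0.0, 0.787, 0.617, 0.001]
ft_force: [-7.5, 9.2, 23.9]
grip_width: 0.0247
gripper_force: 35.0
```

```bash
python3 - <<'E'
from h import *
s=robot.sense();print(s["ee_pos"],s["grip_width"])
E
```

```text
[0.45675555 0.14806916 0.0451599 ] 0.02470235361796643
```

Contact with the tray's right wall. I lift a little, shift left and lower again.

>>> jog_arm(
  motion=[
    [[0,0,0,0,0,0.03,1],[0,0,0,-0.004,0.018,0.01,1],[0,0,0,-0.004,0.01,0,1],[0,0,0,0,0,0,1],[0,0,0,0,0,0,1],[0,0,0,0,0,0,1],[0,0,0,0,0,-0.02,1],[0,0,0,0,0,-0.018,1]],
  ],
)

```text
time: 23.42
ee_pos: [0.4486, 0.1751, 0.0478]
eef_rot: [-0.0, 0.787, 0.617, 0.001]
ft_force: [0.8, 0.3, -0.1]
grip_width: 0.0245
gripper_force: 35.0
```

>>> jog_arm(
  motion=[
    [[0,0,0,0,0,0,1],[0,0,0,0,0,0,0.55],[0,0,0,0,0,0,0.55],[0,0,0,0,0,0,0.55],[0,0,0,0,0,0.03,0.55],[0,0,0,0,0,0.04,0.55],[0,0,0,0,0,0.04,0.4],[0,0,0,0.01,-0.03,0.04,0.31]],
  ],
)

```text
time: 24.08
ee_pos: [0.4561, 0.1535, 0.1933]
eef_rot: [0.001, 0.786, 0.619, 0.001]
ft_force: [0.4, 1.9, 0.7]
grip_width: 0.0461
gripper_force: 0.0
```

>>> jog_arm(
  motion=[
    [[0,0,0,0.01,-0.04,0.02,0.31],[0,0,0,0.01,-0.04,0,0.31],[0,0,0,0.01,-0.04,0,0.31],[0,0,0,0.01,-0.04,0,0.31],[0,0,0,0.01,-0.04,0,0.31],[0,0,0,0,-0.04,0,0.31],[0,0,0,0,-0.04,0,0.31],[0,0,2,0,0,0,0.31]],
  ],
)

```text
time: 24.75
ee_pos: [0.5023, -0.1326, 0.2097]
eef_rot: [0.002, 0.781, 0.625, -0.001]
ft_force: [-0.9, -0.8, 0.8]
grip_width: 0.0597
gripper_force: 0.0
```

```bash
python3 - <<'E'
from h import *
_,t=snap("top","t11.png");offcuts("top",None,t);print("tray");offcuts("top",None,t,(.418,.223),.11)
s=robot.sense();print(s["ee_pos"],s["eef_rot"],s["joint_pos"].round(2))
cv2.imwrite("pics/t11c.png",cv2.resize(t[130:290,110:460],(800,366)))
E
```

```text
top dark c [ 0.515 -0.397] LxW [22. 77.] longdir -85 r 0.078 px [421. 202.] 211.0
tray
top dark c [0.398 0.247] LxW [71. 20.] longdir 75 r 0.031 px [172. 254.] 185.5
[ 0.502839   -0.12850312  0.2095243 ] [ 0.0015162   0.77853428  0.62759939 -0.00103896] [-1.03  0.17  1.32  1.85 -0.17  1.25  0.13]
```

View pics/t11c.png

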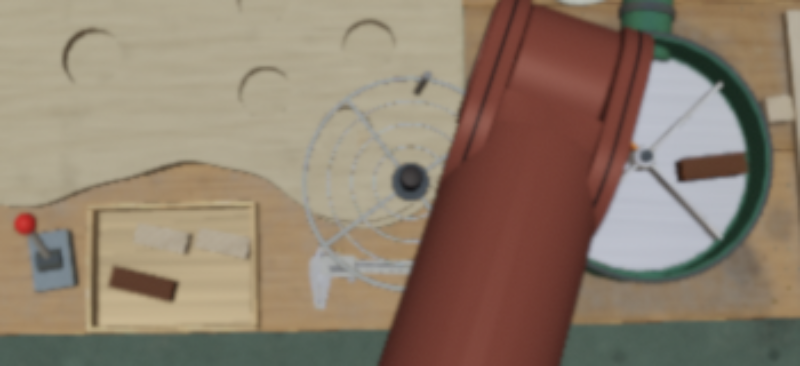

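Three offcuts are in the tray: dark (143,284), pine (163,239) and (222,243) in the crop. One dark strip remains at (713,167).

>>> jog_arm(
  motion=[
    [[0,0,3,0.002,-0.038,0,0.31],[0,0,3,0.002,-0.038,0,0.31],[0,0,3,0.002,-0.038,0,0.31],[0,0,3,0.002,-0.038,0,0.31],[0,0,3,0.002,-0.038,0,0.31],[0,0,2,0.002,-0.038,0,0.31],[0,0,0,0,-0.038,-0.02,0.31],[0,0,0,0,0,-0.02,0.31]],
  ],
)

```text
time: 25.47
ee_pos: [0.5133, -0.3879, 0.1712]
eef_rot: [0.003, 0.681, 0.732, -0.002]
ft_force: [-1.2, -0.9, 0.1]
grip_width: 0.0599
gripper_force: 0.0
```

```bash
python3 - <<'E'
from h import *
for i in range(2): s,w=snap("wrist","w12.png")
print(s["ee_pos"],s["eef_rot"],s["grip_width"],s["joint_pos"].round(2))
offcuts("wrist",s,w)
E
```

```text
[ 0.51300146 -0.38271038  0.16625612] [-7.73618062e-05  6.80160819e-01  7.33060511e-01 -1.88204146e-03] 0.06038541805226144 [-0.17  0.53  1.02  1.61 -0.46  1.27  1.01]
wrist dark c [ 0.515 -0.39 ] LxW [24. 57.] longdir -85 r 0.071 px [278. 222.] 2040.0
```

>>> jog_arm(
  motion=[
    [[0,0,0,0.002,-0.01,-0.03,0.31],[0,0,0,0,0,-0.035,0.31],[0,0,0,0,0,-0.02,0.31],[0,0,0,0,0,-0.014,0.31],[0,0,0,0,0,0,0.5],[0,0,0,0,0,0,1],[0,0,0,0,0,0,1],[0,0,0,0,0,0,1]],
  ],
)

```text
time: 26.23
ee_pos: [0.5191, -0.3896, 0.0726]
eef_rot: [0.002, 0.678, 0.735, -0.0]
ft_force: [0.3, -1.1, -1.2]
grip_width: 0.0408
gripper_force: 0.0
```

>>> jog_arm(
  motion=[
    [[0,0,0,0,0,0,1],[0,0,0,0,0,0,1],[0,0,0,0,0,0.02,1],[0,0,0,0,0,0.03,1],[0,0,0,0,0,0.03,1],[0,0,0,0,0,0.03,1],[0,0,0,0,0,0.03,1],[0,0,0,0,0.03,0,1]],
  ],
)

```text
time: 26.9
ee_pos: [0.517, -0.3666, 0.2173]
eef_rot: [0.006, 0.681, 0.733, -0.001]
ft_force: [-0.5, -0.7, 1.1]
grip_width: 0.0258
gripper_force: 35.0
```

>>> jog_arm(
  motion=[
    [[0,0,0,-0.007,0.04,0,1],[0,0,0,-0.007,0.04,0,1],[0,0,0,-0.007,0.04,0,1],[0,0,0,-0.007,0.04,0,1],[0,0,0,-0.007,0.04,0,1],[0,0,0,-0.007,0.04,0,1],[0,0,0,-0.007,0.04,0,1],[0,0,0,-0.007,0.04,0,1]],
  ],
)

```text
time: 27.57
ee_pos: [0.4655, -0.0589, 0.2124]
eef_rot: [0.001, 0.679, 0.735, 0.001]
ft_force: [1.4, 0.8, -1.7]
grip_width: 0.0259
gripper_force: 35.0
```

```bash
python3 - <<'E'
from h import *
s=robot.sense();print(s["ee_pos"],s["joint_pos"].round(2))
E
```

```text
[ 0.46551145 -0.05887513  0.21240145] [-1.11 -0.16  1.07  1.95  0.15  1.27 -0.01]
```

>>> jog_arm(
  motion=[
    [[0,0,0,-0.005,0.04,0,1],[0,0,0,-0.005,0.04,0,1],[0,0,0,-0.01,0.04,0,1],[0,0,0,-0.015,0.04,0,1],[0,0,0,-0.015,0.04,0,1],[0,0,0,-0.013,0.015,-0.03,1],[0,0,0,0,0,-0.035,1],[0,0,0,0,0,-0.03,1]],
  ],
)

```text
time: 28.23
ee_pos: [0.403, 0.1541, 0.1159]
eef_rot: [0.001, 0.677, 0.736, 0.0]
ft_force: [0.1, 0.0, -0.7]
grip_width: 0.0255
gripper_force: 35.0
```

>>> jog_arm(
  motion=[
    [[0,0,0,0,0,0,1],[0,0,0,0,0,0,1],[0,0,0,0,0,0,1],[0,0,0,0,0,0,1],[0,0,0,0,0,0,1],[0,0,0,0,0,0,1],[0,0,0,0,0,0,1],[0,0,0,0,0,0,1]],
  ],
)

```text
time: 28.9
ee_pos: [0.4039, 0.1531, 0.1174]
eef_rot: [0.001, 0.678, 0.735, -0.0]
ft_force: [0.8, 0.6, 0.0]
grip_width: 0.0258
gripper_force: 35.0
```

Shift to (0.398, 0.171) and lower.

>>> jog_arm(
  motion=[
    [[0,0,0,-0.006,0.018,0,1],[0,0,0,0,0,0,1],[0,0,0,0,0,-0.025,1],[0,0,0,0,0,-0.025,1],[0,0,0,0,0,-0.02,1],[0,0,0,0,0,0,1],[0,0,0,0,0,0,1],[0,0,0,0,0,0,1]],
  ],
)

```text
time: 29.57
ee_pos: [0.3978, 0.1707, 0.0472]
eef_rot: [0.001, 0.678, 0.735, -0.001]
ft_force: [-0.1, 0.7, -0.4]
grip_width: 0.0255
gripper_force: 35.0
```

>>> jog_arm(
  motion=[
    [[0,0,0,0,0,-0.01,1],[0,0,0,0,0,0,0.6],[0,0,0,0,0,0,0.55],[0,0,0,0,0,0,0.55],[0,0,0,0,0,0,0.55],[0,0,0,0,0,0.03,0.55],[0,0,0,0,0,0.04,0.55],[0,0,0,0,0,0.04,1]],
  ],
)

```text
time: 30.23
ee_pos: [0.3973, 0.1698, 0.1481]
eef_rot: [0.002, 0.679, 0.734, -0.002]
ft_force: [1.5, 2.3, -0.2]
grip_width: 0.0369
gripper_force: 0.0
```

>>> jog_arm(
  motion=[
    [[0,0,0,0.01,-0.03,0.03,1],[0,0,0,0.01,-0.04,0,1],[0,0,0,0.01,-0.04,0,1],[0,0,0,0.01,-0.04,0,1],[0,0,0,0.01,-0.04,0,1],[0,0,0,0.01,-0.04,0,1],[0,0,0,0.01,-0.02,0,1],[0,0,0,0,0,0,1]],
  ],
)

```text
time: 30.9
ee_pos: [0.4684, -0.0831, 0.1765]
eef_rot: [0.002, 0.681, 0.733, -0.0]
ft_force: [1.0, -0.7, 0.2]
grip_width: 0.0005
gripper_force: 0.0
```

```bash
python3 - <<'E'
from h import *
_,t=snap("top","t13.png");offcuts("top",None,t);print("tray");offcuts("top",None,t,(.418,.223),.11)
s=robot.sense();print(s["ee_pos"],s["joint_pos"].round(2))
cv2.imwrite("pics/t13c.png",cv2.resize(t[130:290,110:460],(800,366)))
E
```

```text
tray
top dark c [0.4   0.152] LxW [21. 68.] longdir -85 r 0.073 px [209. 253.] 181.0
top dark c [0.398 0.247] LxW [71. 20.] longdir 75 r 0.031 px [172. 254.] 187.0
[ 0.46768214 -0.08034698  0.17607763] [-1.16 -0.09  1.21  1.99  0.09  1.18  0.09]
```

View pics/t13c.png

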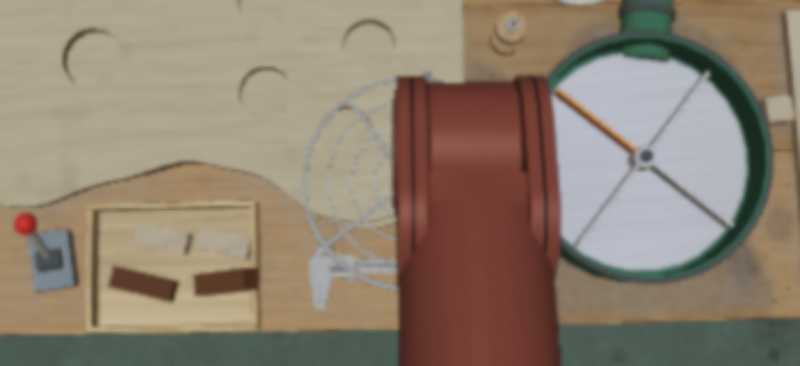

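All four offcuts are in the tray: pine (163,239) and (222,243), dark (143,284) and (226,281), the last with one end near the right wall but its centre well inside. The fan is empty and its vanes are at roughly 53/143/233/323 degrees. I go to the flick start at about 195 degrees.

>>> jog_arm(
  motion=[
    [[0,0,0,0,-0.038,0,1],[0,0,0,0,-0.038,0,1],[0,0,0,-0.003,-0.038,0,1],[0,0,0,-0.003,-0.038,0,1],[0,0,0,-0.004,-0.038,0,1],[0,0,0,-0.004,-0.038,0,1],[0,0,0,-0.004,-0.036,0,1],[0,0,0,-0.003,0,-0.02,1]],
  ],
)

```text
time: 31.62
ee_pos: [0.4458, -0.3386, 0.1585]
eef_rot: [0.004, 0.681, 0.732, -0.002]
ft_force: [-0.8, -0.5, 0.7]
grip_width: 0.0002
gripper_force: 0.0
```

```bash
python3 - <<'E'
from h import *
for i in range(2): s,w=snap("wrist","w14.png")
print(s["ee_pos"],s["eef_rot"],s["joint_pos"].round(2))
C=cam("wrist",s);H=np.array([.528,-.32]);
for a in (53,143,233,323):
    d=np.array([np.cos(np.radians(a)),np.sin(np.radians(a))]);print(a,proj(C,[[*(H+.03*d),.08],[*(H+.12*d),.08]]).round().tolist())
E
```

```text
[ 0.4442391 -0.3336389  0.1531634] [ 4.59595033e-04  6.80746715e-01  7.32516275e-01 -1.89872099e-03] [-0.39  0.37  1.17  1.84 -0.36  1.18  0.97]
53 [[418.0, 178.0], [508.0, 84.0]]
143 [[361.0, 181.0], [267.0, 95.0]]
233 [[361.0, 236.0], [282.0, 315.0]]
323 [[416.0, 233.0], [485.0, 299.0]]
```

View pics/w14.png

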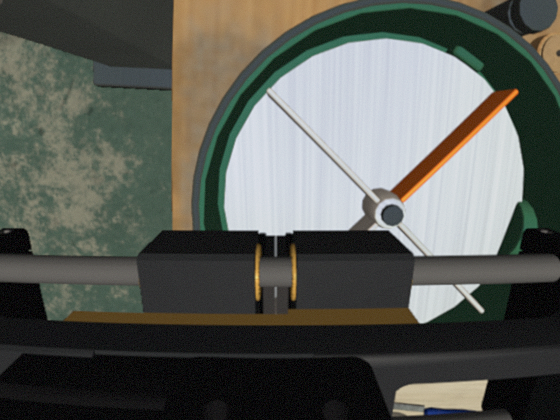

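The fan is empty. The pushed vane runs (268,92)–(370,195), matching the prediction, so I lower and flick.

>>> jog_arm(
  motion=[
    [[0,0,0,0.002,-0.008,-0.03,1],[0,0,0,0,0,-0.03,1],[0,0,0,0,0,-0.026,1],[0,0,0,0,0,0,1],[0,0,0,0,0,0,1],[0,0,0,0,0,0,1],[0,0,0,0,0,0,1],[0,0,0,0,0,0,1]],
  ],
)

```text
time: 32.38
ee_pos: [0.4506, -0.3385, 0.0717]
eef_rot: [0.002, 0.678, 0.735, -0.0]
ft_force: [-0.8, 0.2, -0.1]
grip_width: 0.0006
gripper_force: 0.0
```

>>> jog_arm(
  motion=[
    [[0,0,0,-0.003,0.022,0,1],[0,0,0,0.005,0.029,0,1],[0,0,0,0.015,0.026,0,1],[0,0,0,0.022,0.019,0,1],[0,0,0,0,0,0.03,1],[0,0,0,0,0,0.04,1],[0,0,0,0,0,0.04,1],[0,0,0,0,0,0.03,1]],
  ],
)

```text
time: 33.05
ee_pos: [0.4889, -0.2432, 0.2137]
eef_rot: [0.002, 0.679, 0.735, -0.0]
ft_force: [0.6, 0.4, 0.0]
grip_width: 0.0005
gripper_force: 0.0
```

```bash
cat > v.py <<'E'
from h import *
import sys
C=cam("top")
for i in range(int(sys.argv[1])):
    s=robot.sense();im=cv2.cvtColor(robot.snapshot("top"),cv2.COLOR_RGB2BGR)
    hsv=cv2.cvtColor(im,cv2.COLOR_BGR2HSV).astype(int);m=(hsv[...,0]>4)&(hsv[...,0]<18)&(hsv[...,1]>130)&(hsv[...,2]>110)
    v,u=np.nonzero(m)
    if len(u)==0: print(s["time"],"none");continue
    P=plane(C,np.c_[u,v],.08)[:,:2]-[.528,-.32];r=np.hypot(*P.T);P=P[(r<.13)&(r>.02)]
    print(round(s["time"],2),len(P),np.degrees(np.arctan2(P[:,1].mean(),P[:,0].mean())).round(1) if len(P) else None)
E
python3 v.py 4; python3 -c "
from h import *;s=robot.sense();print(s['ee_pos'],s['ft_force'])"
```

```text
33.05 2435 -122.8
33.1 2470 -119.4
33.15 2448 -120.1
33.2 2431 -123.8
[ 0.48915354 -0.24233051  0.21116878] [ 1.06875346  0.72183397 -0.61579951]
```

>>> jog_arm(
  motion=[
    [[0,0,0,0,0.04,0,1],[0,0,0,0,0.04,0,1],[0,0,0,0,0.04,0,1],[0,0,0,0,0.04,0,1],[0,0,0,0,0.04,0,1],[0,0,0,0,0.04,0,1],[0,0,0,0,0,0,1],[0,0,0,0,0,0,1]],
  ],
)

```text
time: 33.92
ee_pos: [0.488, -0.0125, 0.2099]
eef_rot: [0.001, 0.676, 0.737, -0.001]
ft_force: [0.9, -0.3, 0.3]
grip_width: 0.0007
gripper_force: 0.0
```

```bash
sed -i 's/(hsv\[...,0\]>4)&(hsv\[...,0\]<18)&(hsv\[...,1\]>130)/(hsv[...,0]>8)\&(hsv[...,0]<18)\&(hsv[...,1]>170)/' v.py; python3 v.py 6
```

```text
33.9167 none
33.9667 none
34.02 4 50.5
34.07 4 39.3
34.12 5 29.0
34.1667 none
```

It spins clockwise at about 3.8 rad/s, untouched. I wait for it to run down.

>>> jog_arm(
  motion=[
    [[0,0,0,0,0,0,0],[0,0,0,0,0,0,0],[0,0,0,0,0,0,0],[0,0,0,0,0,0,0],[0,0,0,0,0,0,0],[0,0,0,0,0,0,0],[0,0,0,0,0,0,0],[0,0,0,0,0,0,0]],
  ],
)

```text
time: 34.88
ee_pos: [0.4887, -0.0151, 0.2107]
eef_rot: [0.002, 0.678, 0.735, -0.001]
ft_force: [-0.2, -0.1, -0.2]
grip_width: 0.0461
gripper_force: 0.0
```

>>> jog_arm(
  motion=[
    [[0,0,0,0,0,0,0],[0,0,0,0,0,0,0],[0,0,0,0,0,0,0],[0,0,0,0,0,0,0],[0,0,0,0,0,0,0],[0,0,0,0,0,0,0],[0,0,0,0,0,0,0],[0,0,0,0,0,0,0]],
  ],
)

```text
time: 35.55
ee_pos: [0.4888, -0.0152, 0.2107]
eef_rot: [0.002, 0.678, 0.735, -0.001]
ft_force: [0.6, 0.1, -0.2]
grip_width: 0.0863
gripper_force: 0.0
```

>>> jog_arm(
  motion=[
    [[0,0,0,0,0,0,0],[0,0,0,0,0,0,0],[0,0,0,0,0,0,0],[0,0,0,0,0,0,0],[0,0,0,0,0,0,0],[0,0,0,0,0,0,0],[0,0,0,0,0,0,0],[0,0,0,0,0,0,0]],
  ],
)

```text
time: 36.22
ee_pos: [0.4888, -0.0151, 0.2107]
eef_rot: [0.002, 0.678, 0.735, -0.001]
ft_force: [0.4, 0.6, -0.6]
grip_width: 0.087
gripper_force: 0.0
```

>>> jog_arm(
  motion=[
    [[0,0,0,0,0,0,0],[0,0,0,0,0,0,0],[0,0,0,0,0,0,0],[0,0,0,0,0,0,0],[0,0,0,0,0,0,0],[0,0,0,0,0,0,0],[0,0,0,0,0,0,0],[0,0,0,0,0,0,0]],
  ],
)

```text
time: 36.88
ee_pos: [0.4888, -0.0152, 0.2107]
eef_rot: [0.002, 0.678, 0.735, -0.001]
ft_force: [1.0, -0.6, 0.2]
grip_width: 0.0869
gripper_force: 0.0
```

```bash
sed -i 's/(hsv\[...,1\]>170)/(hsv[...,1]>140)/' v.py; python3 v.py 8
```

```text
36.88 5 -64.6
36.93 6 -70.2
36.98 6 -75.6
37.03 8 -81.1
37.08 6 -86.7
37.13 36 -92.6
37.18 43 -98.0
37.23 46 -103.4
```

```bash
python3 - <<'E'
from h import *
C=cam("top");print(plane(C,[[110+411*.4375,130+176*.4375]],.148))
c0=cv2.imread("pics/t7.png")[190:225,270:310];g=cv2.cvtColor(c0,cv2.COLOR_BGR2GRAY);v,u=np.nonzero(g<45);print(len(u),plane(C,[[270+u.mean(),190+v.mean()]],.145))
E
```

```text
[[ 0.50283992 -0.0543396   0.148     ]]
16 [[ 0.49247356 -0.05248247  0.145     ]]
```

>>> jog_arm(
  motion=[
    [[0,0,0,0.001,-0.02,0,0],[0,0,0,0,-0.016,0,0],[0,0,0,0,0,0,0],[0,0,0,0,0,0,0],[0,0,0,0,0,0,0],[0,0,0,0,0,0,0],[0,0,0,0,0,0,0],[0,0,0,0,0,0,0]],
  ],
  grip_force=12,
)

```text
time: 37.95
ee_pos: [0.4898, -0.0506, 0.2107]
eef_rot: [0.002, 0.678, 0.735, -0.001]
ft_force: [-0.4, 0.7, 0.6]
grip_width: 0.0868
gripper_force: 0.0
```

>>> jog_arm(
  motion=[
    [[0,0,0,0,0,0,0],[0,0,0,0,0,0,0],[0,0,0,0,0,0,0],[0,0,0,0,0,0,0],[0,0,0,0,0,0,0],[0,0,0,0,0,0,0],[0,0,0,0,0,0,0],[0,0,0,0,0,0,0]],
  ],
)

```text
time: 38.62
ee_pos: [0.4898, -0.0512, 0.2107]
eef_rot: [0.002, 0.678, 0.735, -0.001]
ft_force: [-0.3, 0.1, 1.1]
grip_width: 0.0869
gripper_force: 0.0
```

>>> jog_arm(
  motion=[
    [[0,0,0,0,0,0,0],[0,0,0,0,0,0,0],[0,0,0,0,0,0,0],[0,0,0,0,0,0,0],[0,0,0,0,0,0,0],[0,0,0,0,0,0,0],[0,0,0,0,0,0,0],[0,0,0,0,0,0,0]],
  ],
)

```text
time: 39.28
ee_pos: [0.4898, -0.0512, 0.2107]
eef_rot: [0.002, 0.678, 0.735, -0.001]
ft_force: [-0.1, 0.6, 0.9]
grip_width: 0.087
gripper_force: 0.0
```

>>> jog_arm(
  motion=[
    [[0,0,0,0,0,0,0],[0,0,0,0,0,0,0],[0,0,0,0,0,0,0],[0,0,0,0,0,0,0],[0,0,0,0,0,0,0],[0,0,0,0,0,0,0],[0,0,0,0,0,0,0],[0,0,0,0,0,0,0]],
  ],
)

```text
time: 39.95
ee_pos: [0.4898, -0.0511, 0.2107]
eef_rot: [0.002, 0.678, 0.735, -0.001]
ft_force: [0.8, -0.7, -0.2]
grip_width: 0.087
gripper_force: 0.0
```

>>> jog_arm(
  motion=[
    [[0,0,0,0,0,0,0],[0,0,0,0,0,0,0],[0,0,0,0,0,0,0],[0,0,0,0,0,0,0],[0,0,0,0,0,0,0],[0,0,0,0,0,0,0],[0,0,0,0,0,0,0],[0,0,0,0,0,0,0]],
  ],
)

```text
time: 40.62
ee_pos: [0.4898, -0.0512, 0.2107]
eef_rot: [0.002, 0.678, 0.735, -0.001]
ft_force: [-0.1, -0.1, -1.5]
grip_width: 0.0868
gripper_force: 0.0
```

```bash
python3 v.py 4
```

```text
40.62 49 60.3
40.67 47 59.3
40.72 47 58.6
40.77 50 57.8
```

Nearly at rest (about 0.3 rad/s). I descend on the knob and grip while it stops.

>>> jog_arm(
  motion=[
    [[0,0,0,0.006,-0.002,-0.02,0],[0,0,0,0,0,-0.03,0],[0,0,0,0,0,-0.02,0],[0,0,0,0,0,-0.01,0],[0,0,0,0,0,0,0.5],[0,0,0,0,0,0,1],[0,0,0,0,0,0,1],[0,0,0,0,0,0,1]],
  ],
)

```text
time: 41.48
ee_pos: [0.4966, -0.0531, 0.1319]
eef_rot: [0.002, 0.678, 0.735, 0.0]
ft_force: [0.3, 0.1, 0.1]
grip_width: 0.0683
gripper_force: 0.0
```

>>> jog_arm(
  motion=[
    [[0,0,0,0,0,0,1],[0,0,0,0,0,0,1],[0,0,0,0,0,0,1],[0,0,0,0,0,0,1],[0,0,0,0,0,0,1],[0,0,0,0,0,0,1],[0,0,0,0,0,0,1],[0,0,0,0,0,0,1]],
  ],
)

```text
time: 42.15
ee_pos: [0.496, -0.0533, 0.1308]
eef_rot: [0.002, 0.678, 0.735, -0.001]
ft_force: [1.8, -1.2, 1.8]
grip_width: 0.0234
gripper_force: 12.0
```

>>> jog_arm(
  motion=[
    [[0,0,0,0,0,0,1],[0,0,0,0,0,0,1],[0,0,0,0,0,0,1],[0,0,0,0,0,0,1],[0,0,0,0,0,0,1],[0,0,0,0,0,0,1],[0,0,0,0,0,0,1],[0,0,0,0,0,0,1]],
  ],
)

```text
time: 42.82
ee_pos: [0.496, -0.0534, 0.1308]
eef_rot: [0.002, 0.678, 0.735, -0.001]
ft_force: [2.0, -2.6, 0.9]
grip_width: 0.0234
gripper_force: 12.0
```

```bash
python3 v.py 4
python3 - <<'E'
import numpy as np
p=np.array([.585,-.176])
k=np.array([.500,-.054]);a0=np.degrees(np.arctan2(*(k-p)[::-1]));print(a0,np.hypot(*(k-p)))
a=np.radians(np.linspace(a0,247.6,17));P=np.c_[np.cos(a),np.sin(a)]*.156
print(np.round(np.diff(P,axis=0),3).tolist())
E
```

```text
42.82 50 51.9
42.87 49 51.9
42.92 50 51.9
42.97 49 51.9
124.86574871260432 0.14869095466772683
[[-0.016, -0.013], [-0.014, -0.015], [-0.012, -0.017], [-0.01, -0.018], [-0.007, -0.02], [-0.005, -0.02], [-0.002, -0.021], [0.001, -0.021], [0.004, -0.021], [0.006, -0.02], [0.009, -0.019], [0.011, -0.017], [0.014, -0.016], [0.016, -0.014], [0.017, -0.012], [0.019, -0.009]]
```

The impeller is at rest. Now I swing the guard shut.

>>> jog_arm(
  motion=[
    [[0,0,0,-0.016,-0.013,0,1],[0,0,0,-0.014,-0.015,0,1],[0,0,0,-0.012,-0.017,0,1],[0,0,0,-0.01,-0.018,0,1],[0,0,0,-0.007,-0.02,0,1],[0,0,0,-0.005,-0.02,0,1],[0,0,0,-0.002,-0.021,0,1],[0,0,0,0.001,-0.021,0,1]],
  ],
)

```text
time: 43.68
ee_pos: [0.4302, -0.1971, 0.1304]
eef_rot: [-0.0, 0.678, 0.735, 0.002]
ft_force: [-0.6, 2.9, 1.6]
grip_width: 0.0008
gripper_force: 0.7
```

>>> jog_arm(
  motion=[
    [[0,0,0,0.004,-0.021,0,1],[0,0,0,0.006,-0.02,0,1],[0,0,0,0.009,-0.019,0,1],[0,0,0,0.011,-0.017,0,1],[0,0,0,0.014,-0.016,0,1],[0,0,0,0.016,-0.014,0,1],[0,0,0,0.016,-0.011,0,1],[0,0,0,0.012,-0.005,0,1]],
  ],
)

```text
time: 44.35
ee_pos: [0.5067, -0.3176, 0.1278]
eef_rot: [-0.013, 0.68, 0.733, -0.004]
ft_force: [-96.2, 50.2, 72.2]
grip_width: 0.0006
gripper_force: 50.0
```

The knob slipped out of the grip and the fingers pressed it hard at the end. I back off at once and look.

>>> jog_arm(
  motion=[
    [[0,0,0,-0.02,0.007,0,1],[0,0,0,-0.015,0.006,0,1],[0,0,0,-0.01,0,0,1],[0,0,0,0,0,0.04,1],[0,0,0,0,0.02,0.04,1],[0,0,0,0,0.04,0.01,1],[0,0,0,0,0.04,0,1],[0,0,0,0,0.04,0,1]],
  ],
)

```text
time: 45.02
ee_pos: [0.4744, -0.191, 0.2176]
eef_rot: [0.002, 0.679, 0.734, -0.001]
ft_force: [-0.3, 0.7, 0.4]
grip_width: 0.0005
gripper_force: 0.0
```

>>> jog_arm(
  motion=[
    [[0,0,0,0,0.04,0,1],[0,0,0,0,0.04,0,1],[0,0,0,0,0.04,0,1],[0,0,0,0,0,0,1],[0,0,0,0,0,0,1],[0,0,0,0,0,0,1],[0,0,0,0,0,0,1],[0,0,0,0,0,0,1]],
  ],
)

```text
time: 45.68
ee_pos: [0.4739, -0.0791, 0.2176]
eef_rot: [0.002, 0.68, 0.734, -0.002]
ft_force: [-1.1, -0.5, 0.2]
grip_width: -0.0
gripper_force: 0.0
```

```bash
python3 - <<'E'
from h import *
s,t=snap("top","t20.png");print(s["ee_pos"],s["ft_force"])
cv2.imwrite("pics/t20c.png",cv2.resize(t[130:290,110:460],(800,366)))
E
```

```text
[ 0.47392312 -0.07914248  0.21759585] [-1.06876948 -0.50894612  0.22059897]
```

View pics/t20c.png

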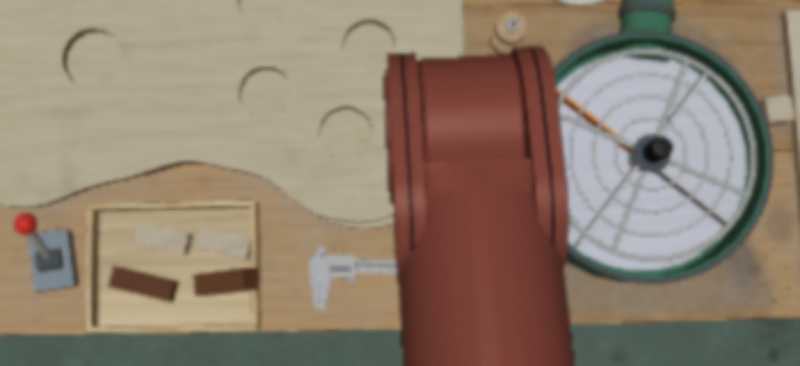

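The guard covers the fan with its knob at (655,149) in the crop, the lever is off and all four offcuts are in the tray. I'll compare the knob with the first picture.

```bash
python3 - <<'E'
from h import *
for f in("top0","t20"):
    g=cv2.cvtColor(cv2.imread(f"pics/{f}.png"),cv2.COLOR_BGR2GRAY)[180:212,382:412];v,u=np.nonzero(g<55);print(f,len(u),u.mean()+382,v.mean()+180)
E
python3 v.py 3
```

```text
top0 106 396.2641509433962 196.21698113207546
t20 95 396.42105263157896 195.6
45.73 15 51.7
45.78 15 51.7
45.83 15 51.7
```

Within 1–2 mm of the original shut position, and everything is at rest. I hand in.

```bash
python3 -c "
from workcell import robot
print(robot.close_job())"
```

```text
the job is handed in; nothing more can be done
None
```

I finished every step and handed the job in, but the run may be failed for wrist force: as the guard closed the fingers slipped off its knob, and the reading just after was about 130 N against the 120 N limit.

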